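Set the stock tags of the bag maker's hardware bins

TASK

Each hardware bin on the board has a hinged tag in front of it: set them so that every bin heaped full, and no other, has its tag leaning back towards its bin with the ringed face up, while the tags of the nearly empty bins lean towards the robot with the plain face up. With a fingertip, push over only the tags that show the wrong face. Do not push over tags that are already right, and do not pick up or shift the bins, spool, tape or hammer.

Things in the scene. Friction and masses are not known exactly. Their poses are not given: they have to be found in the camera images.
- board: Plywood stock board fixed on the bench, 300 x 420 x 12 mm, turned by up to 0.25 rad; origin at the centre of its underside, x pointing away from the robot (from the tags to the bins), y along the row to the left, z up. It has four places 95 mm apart along y, each with one tag on the robot's side and one bin behind it.
- mount_a: Dark wooden foot of one tag, fixed on the board, 50 x 56 mm; origin at the centre of its underside, axes as the board's. The hinge runs along y, 45 mm above this origin (57 mm above the bench). The tag speaks for the bin straight behind it (bin centre about 142 mm along +x, within 10 mm sideways). Letters say nothing about places: the order of feet and bins changes each time.
- tag_a (a joint): Tag: white plate 50 mm wide, 5 thick, free edge 62 from its hinge, 30 to 55 g. 0: leans to the robot at its stop, plain face up (low). 0.65: upright. 1.3: leans back to the bin at its stop, the face with the raised dark ring, 37 mm across, up (full). Almost free hinge: a push of under 2 N moves it; past upright it falls to the other stop and stays.
- tag_a_edge (a point): Middle of the free edge of that tag: 50 mm above the hinge and 38 mm to either side of it when leaning, 62 mm above it when upright.
- mount_b: Dark wooden foot of one tag, fixed on the board, 50 x 56 mm; origin at the centre of its underside, axes as the board's. The hinge runs along y, 45 mm above this origin (57 mm above the bench). The tag speaks for the bin straight behind it (bin centre about 142 mm along +x, within 10 mm sideways). Letters say nothing about places: the order of feet and bins changes each time.
- tag_b (a joint): Tag: white plate 50 mm wide, 5 thick, free edge 62 from its hinge, 30 to 55 g. 0: leans to the robot at its stop, plain face up (low). 0.65: upright. 1.3: leans back to the bin at its stop, the face with the raised dark ring, 37 mm across, up (full). Almost free hinge: a push of under 2 N moves it; past upright it falls to the other stop and stays.
- tag_b_edge (a point): Middle of the free edge of that tag: 50 mm above the hinge and 38 mm to either side of it when leaning, 62 mm above it when upright.
- mount_c: Dark wooden foot of one tag, fixed on the board, 50 x 56 mm; origin at the centre of its underside, axes as the board's. The hinge runs along y, 45 mm above this origin (57 mm above the bench). The tag speaks for the bin straight behind it (bin centre about 142 mm along +x, within 10 mm sideways). Letters say nothing about places: the order of feet and bins changes each time.
- tag_c (a joint): Tag: white plate 50 mm wide, 5 thick, free edge 62 from its hinge, 30 to 55 g. 0: leans to the robot at its stop, plain face up (low). 0.65: upright. 1.3: leans back to the bin at its stop, the face with the raised dark ring, 37 mm across, up (full). Almost free hinge: a push of under 2 N moves it; past upright it falls to the other stop and stays.
- tag_c_edge (a point): Middle of the free edge of that tag: 50 mm above the hinge and 38 mm to either side of it when leaning, 62 mm above it when upright.
- mount_d: Dark wooden foot of one tag, fixed on the board, 50 x 56 mm; origin at the centre of its underside, axes as the board's. The hinge runs along y, 45 mm above this origin (57 mm above the bench). The tag speaks for the bin straight behind it (bin centre about 142 mm along +x, within 10 mm sideways). Letters say nothing about places: the order of feet and bins changes each time.
- tag_d (a joint): Tag: white plate 50 mm wide, 5 thick, free edge 62 from its hinge, 30 to 55 g. 0: leans to the robot at its stop, plain face up (low). 0.65: upright. 1.3: leans back to the bin at its stop, the face with the raised dark ring, 37 mm across, up (full). Almost free hinge: a push of under 2 N moves it; past upright it falls to the other stop and stays.
- tag_d_edge (a point): Middle of the free edge of that tag: 50 mm above the hinge and 38 mm to either side of it when leaning, 62 mm above it when upright.
- bin_full_rings: Grey plastic stock bin, loose on the board, open at the top, 100 (x) x 75 (y) x 55 mm high, origin at the centre of its underside (12 mm above the bench). FULL: heaped to about 15 mm over the brim with steel rings.
- bin_full_toggles: Grey plastic stock bin, loose on the board, open at the top, 100 (x) x 75 (y) x 55 mm high, origin at the centre of its underside (12 mm above the bench). FULL: heaped to about 15 mm over the brim with small wooden toggles.
- bin_low_rings: Grey plastic stock bin, loose on the board, open at the top, 100 (x) x 75 (y) x 55 mm high, origin at the centre of its underside (12 mm above the bench). LOW: only two steel rings on its bare floor.
- bin_low_toggle: Grey plastic stock bin, loose on the board, open at the top, 100 (x) x 75 (y) x 55 mm high, origin at the centre of its underside (12 mm above the bench). LOW: only one wooden toggle on its bare floor.
- spool: Bystander: spool of thread standing loose on the bench left of the board, 48 mm across, 58 mm high, origin under its centre.
- tape: Bystander: roll of paper tape lying loose left of the board, 84 mm across, 22 mm high, origin under its centre.
- hammer: Bystander: small hammer lying loose to the right of the board, about along x, lower than 50 mm.
Mind the look-alikes: they are no part of the job. What is shaped like the bin_low_rings but yellow is not meant.

How it is judged:
At the end, for the whole second after the job is handed in: Each tag in front of a full bin reads above 1.15 rad (leaning back, ring up) and each tag in front of a low bin reads below 0.15 rad (leaning towards the robot, plain face up) (((y of bin_full_rings in the frame of mount_a between -0.0475 and 0.0475 m and value of joint tag_a above 1.15 rad) or (y of bin_full_toggles in the frame of mount_a between -0.0475 and 0.0475 m and value of joint tag_a above 1.15 rad) or (y of bin_low_rings in the frame of mount_a between -0.0475 and 0.0475 m and value of joint tag_a below 0.15 rad) or (y of bin_low_toggle in the frame of mount_a between -0.0475 and 0.0475 m and value of joint tag_a below 0.15 rad)) and ((y of bin_full_rings in the frame of mount_b between -0.0475 and 0.0475 m and value of joint tag_b above 1.15 rad) or (y of bin_full_toggles in the frame of mount_b between -0.0475 and 0.0475 m and value of joint tag_b above 1.15 rad) or (y of bin_low_rings in the frame of mount_b between -0.0475 and 0.0475 m and value of joint tag_b below 0.15 rad) or (y of bin_low_toggle in the frame of mount_b between -0.0475 and 0.0475 m and value of joint tag_b below 0.15 rad)) and ((y of bin_full_rings in the frame of mount_c between -0.0475 and 0.0475 m and value of joint tag_c above 1.15 rad) or (y of bin_full_toggles in the frame of mount_c between -0.0475 and 0.0475 m and value of joint tag_c above 1.15 rad) or (y of bin_low_rings in the frame of mount_c between -0.0475 and 0.0475 m and value of joint tag_c below 0.15 rad) or (y of bin_low_toggle in the frame of mount_c between -0.0475 and 0.0475 m and value of joint tag_c below 0.15 rad)) and ((y of bin_full_rings in the frame of mount_d between -0.0475 and 0.0475 m and value of joint tag_d above 1.15 rad) or (y of bin_full_toggles in the frame of mount_d between -0.0475 and 0.0475 m and value of joint tag_d above 1.15 rad) or (y of bin_low_rings in the frame of mount_d between -0.0475 and 0.0475 m and value of joint tag_d below 0.15 rad) or (y of bin_low_toggle in the frame of mount_d between -0.0475 and 0.0475 m and value of joint tag_d below 0.15 rad))); the robot touches nothing.
It fails at once if a tag that was right at the start is pushed over (its free edge moves more than 20 mm) ((y of bin_full_rings in the frame of mount_a between -0.0475 and 0.0475 m and distance of tag_a_edge from where it was at the start of the episode above 0.02 m) or (y of bin_full_toggles in the frame of mount_a between -0.0475 and 0.0475 m and distance of tag_a_edge from where it was at the start of the episode above 0.02 m) or (y of bin_low_rings in the frame of mount_b between -0.0475 and 0.0475 m and distance of tag_b_edge from where it was at the start of the episode above 0.02 m) or (y of bin_low_toggle in the frame of mount_b between -0.0475 and 0.0475 m and distance of tag_b_edge from where it was at the start of the episode above 0.02 m) or (y of bin_low_rings in the frame of mount_c between -0.0475 and 0.0475 m and distance of tag_c_edge from where it was at the start of the episode above 0.02 m) or (y of bin_low_toggle in the frame of mount_c between -0.0475 and 0.0475 m and distance of tag_c_edge from where it was at the start of the episode above 0.02 m) or (y of bin_low_rings in the frame of mount_d between -0.0475 and 0.0475 m and distance of tag_d_edge from where it was at the start of the episode above 0.02 m) or (y of bin_low_toggle in the frame of mount_d between -0.0475 and 0.0475 m and distance of tag_d_edge from where it was at the start of the episode above 0.02 m)).
It fails at once if a bin is lifted, carried or shoved more than 20 mm (distance of any of bin_full_rings, bin_full_toggles, bin_low_rings, bin_low_toggle from where it was at the start of the episode above 0.02 m).
It fails at once if the spool, tape roll or hammer is lifted, carried or shoved more than 30 mm (distance of any of spool, tape, hammer from where it was at the start of the episode above 0.03 m).
It also fails if it takes over 51 s, if anything falls off the work surface, if the arm or the gripper's body presses on something with over 40 N, if the wrist force passes 120 N, or if a joint passes its speed limit or range.

ROBOT

A 7-joint arm with a two-finger parallel gripper is mounted at the origin on the work surface. World frame = base frame: x ahead of the robot, y to its left, z up, the work surface at z = 0. Lengths are in m, angles in rad, forces in N, time in s.
With the tool pointing down it reaches from about 0.4 to 0.85 m from the base axis. Payload 10.4 kg.
Tool frame: the origin (TCP) lies at the very end of the fingers, on their centre line; the grasp point (between the pads) lies 19 mm behind it; z points along the fingers, y is the line along which they close (so a half turn about z gives the same grasp; the last joint's range is limited). The gripper opens to 87 mm and grips with 3 to 60 N. Pads are 19 mm wide; open, the fingers measure 117 mm over their backs; the gripper's body (75 mm by 190 mm) begins 51 mm behind the grasp point.
Start: joints at [1.078, 0.332, -0.065, 1.46, 0.022, 1.35, -0.088], TCP at [0.283, -0.557, 0.223] pointing down, gripper open.
Joint ranges: [-2.6, 2.6], [-0.5, 2.12], [-1.47, 1.34], [0.16, 2.42], [-1.27, 4.41], [0.06, 2.06], [-2.6, 2.6]. Speed limits (rad/s): [2.22, 2.22, 2.79, 2.79, 3.14, 3.14, 3.14].

INTERFACE

Orientations are given as a 3x3 rotation matrix whose columns are the frame's x, y, z axes.
In Python, from station import env, eyes, job_done gives the robot as it stands. The module is installed in compiled form; this text tells all that it offers.
- The arm moves only by the tool servo_tool, never from a script. Its arguments are lists of equal length, an entry for each row: "jaw": the closure, from 0 (fully open) to 1 (shut); "dp": the shift along the world's x, y, z each as a share of 400 mm, from -1 to 1, a list of three; "yaw": the turn about the world's z as a share of pi rad, from -1 to 1. In form: {"jaw": [jaw, ...], "dp": [[tx, ty, tz], ...], "yaw": [yaw, ...]}. A call has 1 to 20 rows; each row is the pose to reach, as a shift and turn from the pose commanded when the call began, turning the shorter way round; what a row does not reach only later rows make up. A row lasts 1/8 s, in which the tool goes at most 62.5 mm and 10.7 degrees, less where a joint would pass 70% of its speed; a pose out of reach is approached as far as the arm can. A call with a number of a shift or a turn outside -1 to 1 is refused whole. A call with a gripper value outside its range is refused whole. The fingers move at their own pace and stop on an object; the grip force is fixed at half the most. Time passes only in rows, so rows that repeat a pose let the fingers close. It gives the time, the measured TCP pose, the force, the opening and the grip force at its end, in the units of the state.
- env.read_state(): the state, without advancing time (a new reading comes with each control period).
- eyes.camera(name): name is "scene" or "top" or "wrist"; returns a dict with "frame" (384x512x3 uint8, red, green, blue), "mtx" (3x3 intrinsics, pixels), "world_from_camera" (4x4, takes a point from camera to world coordinates). Camera axes: x right, y up, looking along -z (the intrinsics and any distortion apply to the point x, -y, -z); pixel columns grow to the right and rows downward; lengths in m; the calibration is good to about 2 mm. A picture is of the moment at which its call begins. There is no depth.
- job_done(): hands the job in; it is judged then, once.
Trained networks look in the newest picture that a camera, given by its name, has taken for a name from the list of things; names that differ only in an ending like _2 or _b are one class to them, and where a whole thing is asked for, a point or a joint stands for the part that bears it (a point fixed in the world has none). Each returns a list of dicts, best first, with "confidence" (0 to 1); they miss things now and then, are a little off and sometimes report something else, mostly with a low value. They report only what shows in the picture. A call takes as long as a camera call. They do not tell look-alikes from the thing itself.
- eyes.look_for(label, camera): "at" ([column, row] in pixels, amid what is visible of it).
The state is a dict: "time_s": time; "joints": joint angles; "dq": joint speeds; "effort": joint torques, N m; "position": TCP position; "ee_rot": TCP orientation; "ft_force": force on the tool from outside, world axes, zero at the start; "torque": the same for the moment, N m; "gripper_width": opening from 0.0 (shut) to 1.0 (fully open); "grasp_force": force on a finger pad.
Only numpy, scipy, OpenCV 4.12 (cv2) and the standard library are available. Lean on these libraries where they do the work, as an engineer would, in place of code of your own. Each camera call takes 0.05 s, during which the arm holds its last target. There are 200 camera calls.

## Working session

There is one attempt and no reset: what is moved stays moved. The work goes in short steps, Python scripts to look and compute and a tool call to move; the robot and the scene stay as the last step left them, time stands still between calls to the robot, and variables do not carry over. Pictures are saved under pics/ and viewed, at most 10 in all, crops included, and the job is handed in when it is done.

Besides the shell and the picture viewer there is one more tool, called after "Request:" in YAML: its name, and indented under it one key for each argument. servo_tool: Moves the arm, as the interface text tells. Its arguments: {"type":"object","properties":{"jaw":{"type":"array"},"dp":{"type":"array"},"yaw":{"type":"array"}},"required":["jaw","dp","yaw"]}

```bash
mkdir -p pics
python3 - <<'E'
from station import env, eyes
import cv2,numpy as np
s=env.read_state(); print(s['time_s'],s['position'],s['ee_rot'],s['gripper_width'])
for n in ['top','scene']:
    c=eyes.camera(n); cv2.imwrite(f'pics/{n}0.png',cv2.resize(c['frame'][:,:,::-1],(800,600),interpolation=cv2.INTER_CUBIC))
    np.savez(f'{n}0.npz',**c); print(n,c['mtx'].tolist(),np.round(c['world_from_camera'],3).tolist())
    for l in ['mount_a','tag_a_edge','bin_full_rings','bin_full_toggles','bin_low_rings','bin_low_toggle']:
        print(l,[(np.round(d['at']).tolist(),round(d['confidence'],2)) for d in eyes.look_for(l,n)])
E
```

```text
0.0 [ 0.28273722 -0.55696136  0.22175424] [[ 8.91679658e-01  4.52666395e-01 -7.22856789e-04]
 [ 4.52666964e-01 -8.91678811e-01  1.23180112e-03]
 [-8.69611110e-05 -1.42558539e-03 -9.99998980e-01]] 0.9968940480196343
top [[397.0448910118703, 0.0, 252.69824835905578], [0.0, 397.0448910118703, 187.232042956372], [0.0, 0.0, 1.0]] [[-0.011, 0.983, -0.185, 0.377], [-1.0, -0.014, -0.013, -0.022], [-0.015, 0.184, 0.983, 1.119], [0.0, 0.0, 0.0, 1.0]]
mount_a [([324.0, 201.0], 0.96), ([288.0, 204.0], 0.89), ([222.0, 202.0], 0.87), ([256.0, 198.0], 0.63), ([223.0, 144.0], 0.56), ([113.0, 187.0], 0.41)]
tag_a_edge [([254.0, 192.0], 0.83)]
bin_full_rings [([225.0, 145.0], 0.96), ([254.0, 191.0], 0.56), ([289.0, 150.0], 0.42)]
bin_full_toggles [([291.0, 148.0], 0.84)]
bin_low_rings [([257.0, 147.0], 0.9), ([153.0, 133.0], 0.72), ([260.0, 276.0], 0.66), ([116.0, 186.0], 0.42), ([255.0, 196.0], 0.29)]
bin_low_toggle [([324.0, 154.0], 0.56), ([327.0, 205.0], 0.27), ([290.0, 201.0], 0.18)]
scene [[383.94272593744927, 0.0, 249.45507893757085], [0.0, 383.94272593744927, 185.55881364204916], [0.0, 0.0, 1.0]] [[0.227, -0.682, 0.695, 1.48], [0.974, 0.161, -0.159, -0.231], [-0.004, 0.713, 0.701, 1.0], [0.0, 0.0, 0.0, 1.0]]
mount_a [([196.0, 190.0], 0.82), ([222.0, 190.0], 0.6), ([275.0, 179.0], 0.58), ([250.0, 190.0], 0.56)]
tag_a_edge [([363.0, 182.0], 0.74), ([251.0, 182.0], 0.5)]
bin_full_rings [([262.0, 220.0], 0.68), ([289.0, 222.0], 0.65)]
bin_full_toggles [([233.0, 221.0], 0.89)]
bin_low_rings [([238.0, 160.0], 0.76), ([259.0, 218.0], 0.64), ([349.0, 222.0], 0.57)]
bin_low_toggle [([198.0, 225.0], 0.9)]
```

Run:
```python
import cv2,numpy as np
a=np.load('top0.npz')['frame'][110:230,190:350,::-1]
b=np.load('scene0.npz')['frame'][150:255,170:310,::-1]
cv2.imwrite('pics/topcrop.png',cv2.resize(a,(800,600),interpolation=cv2.INTER_CUBIC))
cv2.imwrite('pics/scenecrop.png',cv2.resize(b,(800,600),interpolation=cv2.INTER_CUBIC))
```

```text
(no output)
```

View pics/top0.png

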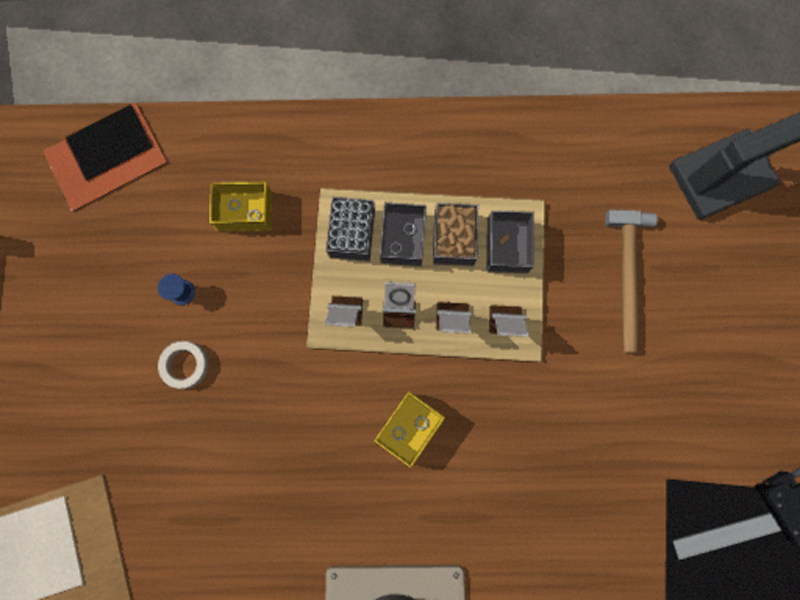

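View pics/topcrop.png

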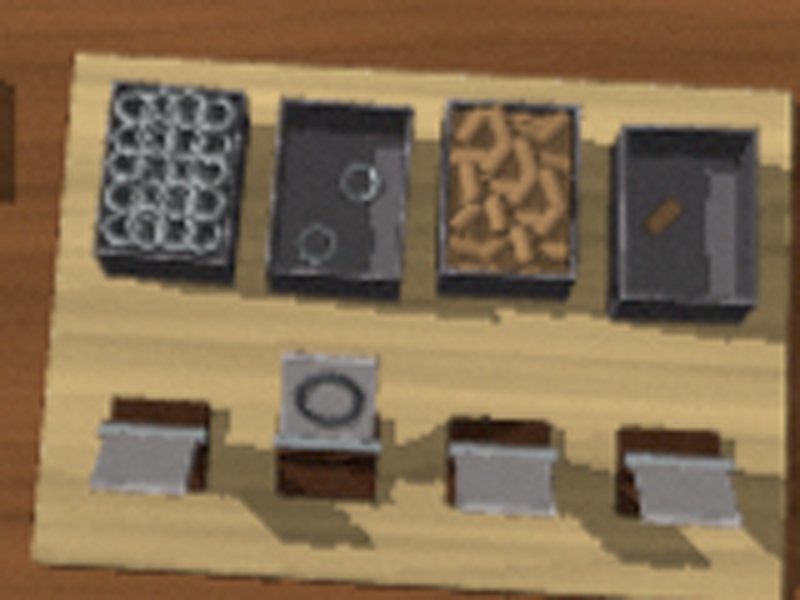

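View pics/scenecrop.png

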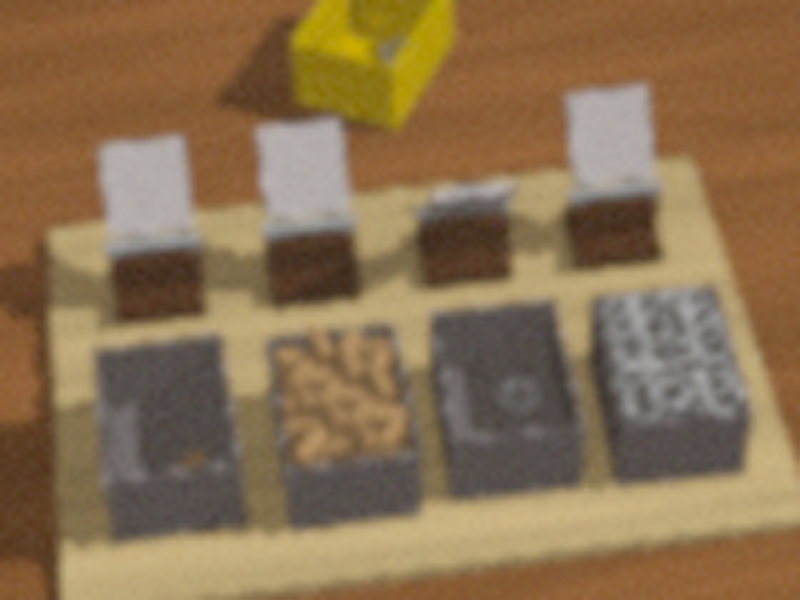

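The top crop, in full-picture pixels at 800×600 and from left to right:

| Place | Bin (pixel) | Tag now | Verdict |
|---|---|---|---|
| 1 | full rings (351,228) | plain | wrong |
| 2 | low rings (403,235) | ringed | wrong |
| 3 | full toggles (456,233) | plain | wrong |
| 4 | low toggle (510,240) | plain | right |

The yellow bins at (240,205) and (410,430) are look-alikes off the board, so I ignore them. The scene crop agrees.

```bash
cat > geo.py <<'E'
import numpy as np
def ray(c,p,z):
    K=c['mtx'];T=c['world_from_camera'];d=np.linalg.inv(K)@[p[0],p[1],1];d=T[:3,:3]@[d[0],-d[1],-d[2]]
    return (T[:3,3]+d*(z-T[2,3])/d[2])
E
python3 - <<'E'
import numpy as np
from geo import ray
c=np.load('top0.npz')
C=[ray(c,(190+u/5,110+v/5),.012)[:2] for u,v in [(75,53),(792,92),(32,565)]]
C.insert(2,ray(c,(542/1.5625,361/1.5625),.012)[:2]); C=np.array(C)
L=np.array([[.15,.21],[.15,-.21],[-.15,-.21],[-.15,.21]])
m=C.mean(0);H=(L).T@(C-m);yaw=np.arctan2(H[0,1]-H[1,0],H[0,0]+H[1,1])
R=np.array([[np.cos(yaw),-np.sin(yaw)],[np.sin(yaw),np.cos(yaw)]])
print('board',m,yaw,'res mm',np.round(1e3*((C-m)-L@R.T),1).tolist())
E_={'t1':[(92,490),(190,493)],'t2':[(284,353),(379,356)],'t3':[(456,512),(555,514)],'t4':[(640,522),(740,525)]}
for k,v in E_.items():
    p=np.mean([ray(c,(190+a/5,110+b/5),.107)[:2] for a,b in v],0)
    q=R.T@(p-m); s=-1 if k=='t2' else 1
    h=R@(q+[.038*s,0])+m
    print(k,'edge',p.round(3),'board',q.round(3),'hinge board x',round(q[0]+.038*s,3),'hinge world',h.round(3))
E
```

```text
board [ 0.62124182 -0.06822061] -0.06933167630590652 res mm [[0.6, -0.5], [-1.1, 0.7], [1.1, 0.5], [-0.6, -0.6]]
t1 edge [0.513 0.081] board [-0.118  0.141] hinge board x -0.08 hinge world [0.551 0.078]
t2 edge [ 0.584 -0.018] board [-0.041  0.047] hinge board x -0.079 hinge world [ 0.546 -0.016]
t3 edge [ 0.5   -0.106] board [-0.118 -0.046] hinge board x -0.08 hinge world [ 0.538 -0.109]
t4 edge [ 0.493 -0.2  ] board [-0.118 -0.14 ] hinge board x -0.08 hinge world [ 0.531 -0.203]
```

Request:
servo_tool:
  jaw: [1,1,1,1,1,1,1,1,1,1,1,1]
  dp:
    - [0.05,0.11,0]
    - [0.1,0.22,0]
    - [0.15,0.34,0]
    - [0.2,0.45,0]
    - [0.25,0.56,0]
    - [0.3,0.67,0]
    - [0.35,0.79,0]
    - [0.4,0.9,0]
    - [0.4,0.9,0]
    - [0.4,0.9,0]
    - [0.4,0.9,0]
    - [0.4,0.9,0]
  yaw: [-0.03,-0.06,-0.09,-0.12,-0.15,-0.172,-0.172,-0.172,-0.172,-0.172,-0.172,-0.172]

```text
time_s: 2.2
position: [0.4426, -0.1982, 0.2225]
ee_rot: [[0.997, -0.072, -0.0], [-0.072, -0.997, -0.0], [-0.0, 0.0, -1.0]]
ft_force: [0.3, -1.3, 0.1]
gripper_width: 0.005
grasp_force: 0.0
```

Request:
servo_tool:
  jaw: [1,1,1,1,1,1,1,1,1,1,1,1,1,1,1,1,1,1,1,1]
  dp:
    - [0.02,0.12,0]
    - [0.04,0.24,0]
    - [0.04,0.24,-0.11]
    - [0.04,0.24,-0.22]
    - [0.04,0.24,-0.325]
    - [0.04,0.24,-0.325]
    - [0.07,0.238,-0.325]
    - [0.1,0.236,-0.325]
    - [0.12,0.234,-0.325]
    - [0.14,0.232,-0.325]
    - [0.16,0.23,-0.325]
    - [0.18,0.228,-0.325]
    - [0.2,0.227,-0.325]
    - [0.22,0.226,-0.325]
    - [0.24,0.224,-0.325]
    - [0.26,0.222,-0.325]
    - [0.26,0.222,-0.325]
    - [0.18,0.228,-0.325]
    - [0.1,0.236,-0.325]
    - [0.04,0.24,-0.325]
  yaw: [0,0,0,0,0,0,0,0,0,0,0,0,0,0,0,0,0,0,0,0]

```text
time_s: 4.7
position: [0.4575, -0.1012, 0.0925]
ee_rot: [[0.998, -0.071, -0.0], [-0.071, -0.998, -0.0], [-0.0, 0.0, -1.0]]
ft_force: [0.0, -0.0, 0.9]
gripper_width: 0.006
grasp_force: 0.0
```

Run:
```python
from station import eyes
import cv2
a=eyes.camera('scene')['frame'][140:245,170:310,::-1]
cv2.imwrite('pics/s1.png',cv2.resize(a,(800,600),interpolation=cv2.INTER_CUBIC))
```

```text
(no output)
```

View pics/s1.png

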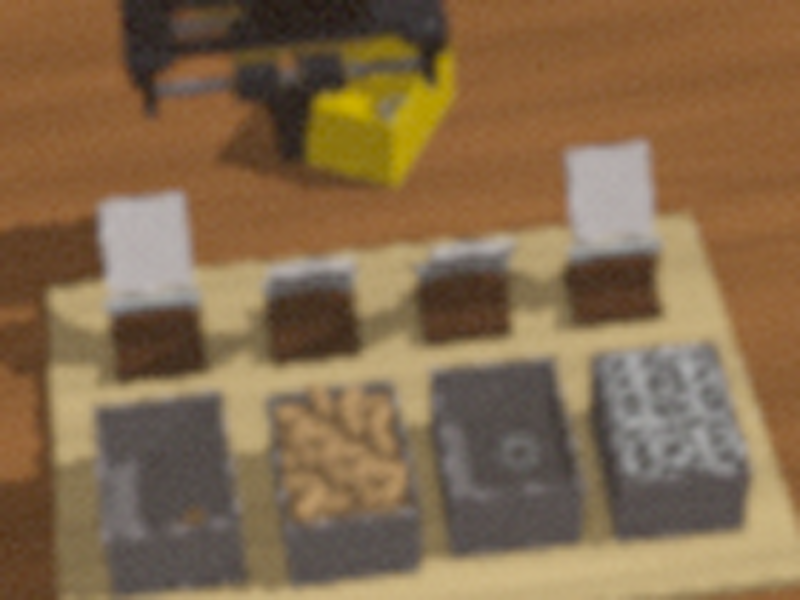

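The scene crop shows tag 3, in front of the toggles at crop (310,275), now leaning back. Everything else is unchanged. Tag 1 is next.

Request:
servo_tool:
  jaw: [1,1,1,1,1,1,1,1,1,1,1,1,1,1,1,1,1,1,1,1]
  dp:
    - [0.0,0.12,0.05]
    - [0.01,0.24,0.05]
    - [0.02,0.36,0.05]
    - [0.032,0.46,0.0]
    - [0.032,0.46,0]
    - [0.06,0.458,0]
    - [0.09,0.456,0]
    - [0.11,0.455,0]
    - [0.13,0.454,0]
    - [0.15,0.453,0]
    - [0.17,0.452,0]
    - [0.19,0.45,0]
    - [0.21,0.449,0]
    - [0.23,0.448,0]
    - [0.253,0.446,0]
    - [0.253,0.446,0]
    - [0.18,0.452,0]
    - [0.1,0.456,0]
    - [0.032,0.46,0]
    - [0.032,0.46,0.14]
  yaw: [0,0,0,0,0,0,0,0,0,0,0,0,0,0,0,0,0,0,0,0]

```text
time_s: 7.25
position: [0.4668, 0.082, 0.1455]
ee_rot: [[0.998, -0.069, -0.009], [-0.069, -0.998, -0.002], [-0.009, 0.002, -1.0]]
ft_force: [3.0, -0.2, 0.2]
gripper_width: 0.006
grasp_force: 0.0
```

Request:
servo_tool:
  jaw: [1,1,1,1,1,1,1,1,1,1,1,1,1,1,1,1,1,1,1,1]
  dp:
    - [0,0,0.1]
    - [0,0,0.2]
    - [0.1,-0.07,0.2]
    - [0.2,-0.14,0.2]
    - [0.3,-0.21,0.2]
    - [0.375,-0.26,0.2]
    - [0.375,-0.26,0.1]
    - [0.375,-0.26,0]
    - [0.375,-0.26,-0.08]
    - [0.375,-0.26,-0.14]
    - [0.375,-0.26,-0.14]
    - [0.34,-0.258,-0.14]
    - [0.31,-0.256,-0.14]
    - [0.285,-0.254,-0.14]
    - [0.26,-0.252,-0.14]
    - [0.235,-0.25,-0.14]
    - [0.21,-0.248,-0.14]
    - [0.188,-0.247,-0.14]
    - [0.168,-0.246,-0.14]
    - [0.168,-0.246,-0.14]
  yaw: [0,0,0,0,0,0,0,0,0,0,0,0,0,0,0,0,0,0,0,0]

```text
time_s: 9.75
position: [0.5385, -0.0158, 0.0926]
ee_rot: [[0.998, -0.071, -0.0], [-0.071, -0.998, -0.0], [0.0, 0.0, -1.0]]
ft_force: [0.1, 0.1, 0.1]
gripper_width: 0.005
grasp_force: 0.0
```

Request:
servo_tool:
  jaw: [1,1,1,1,1,1,1,1,1,1,1,1,1,1]
  dp:
    - [0.07,-0.005,0]
    - [0.14,-0.01,0]
    - [0.2,-0.014,0]
    - [0.2,-0.014,0.1]
    - [0.2,-0.014,0.2]
    - [0.2,-0.014,0.35]
    - [0.1,-0.1,0.35]
    - [0,-0.25,0.35]
    - [-0.1,-0.4,0.35]
    - [-0.15,-0.55,0.35]
    - [-0.2,-0.7,0.35]
    - [-0.2,-0.7,0.35]
    - [-0.2,-0.7,0.35]
    - [-0.2,-0.7,0.35]
  yaw: [0,0,0,0,0,0,0,0,0,0,0,0,0,0]

```text
time_s: 11.5
position: [0.4601, -0.2937, 0.2326]
ee_rot: [[0.998, -0.068, 0.0], [-0.068, -0.998, 0.001], [0.0, -0.001, -1.0]]
ft_force: [0.6, -0.0, 0.2]
gripper_width: 0.008
grasp_force: 0.0
```

Run:
```python
from station import eyes
import cv2,numpy as np
a=eyes.camera('top')['frame'][110:230,190:350,::-1]
b=eyes.camera('scene')['frame'][140:260,170:330,::-1]
cv2.imwrite('pics/f.png',cv2.resize(np.hstack([a,b]),(800,300),interpolation=cv2.INTER_CUBIC))
```

```text
(no output)
```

View pics/f.png

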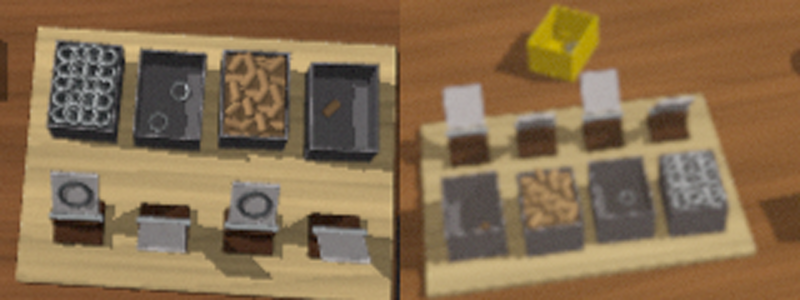

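In the top half of the picture, the ringed tags are at (77,195) and (254,205), in front of the full bins. The plain tags are at (162,232) and (340,243), in front of the low bins. The bins haven't moved and the arm is clear of everything.

```bash
python3 -c "
from station import job_done
print(job_done())"
```

```text
the job is handed in; nothing more can be done
None
```

The job is handed in: I pushed over the three wrong tags (full rings, low rings, full toggles) and left the low-toggle tag alone, and the last pictures showed all four reading right; no verdict came back.

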